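One turn on the cold-frame winder

ROBOT

A 6-joint arm with a two-finger parallel gripper is mounted at the origin on the work surface. World frame = base frame: x ahead of the robot, y to its left, z up, the work surface at z = 0. Lengths are in mm, angles in rad, forces in N, time in s.
With the tool pointing down it reaches from about 400 to 825 mm from the base axis. Payload 7 kg.
Tool frame: the origin (TCP) lies at the very end of the fingers, on their centre line; the grasp point (between the pads) lies 19 mm behind it; z points along the fingers, y is the line along which they close (so a half turn about z gives the same grasp; the last joint's range is limited). The gripper opens to 88 mm and grips with 3 to 60 N. Pads are 19 mm wide; open, the fingers measure 130 mm over their backs; the gripper's body (78 mm by 193 mm) begins 47 mm behind the grasp point.
Start: joints at [-0.929, 0.359, 0.012, 0, -1.224, -0.288], TCP at [233.836, -633.179, 226.561] pointing down, gripper open.
Joint ranges: [-3.07, 3.07], [-1.43, 2.12], [-1.02, 1.25], [-3.03, 1.67], [-3.05, -0], [-3.03, 3.03]. Speed limits (rad/s): [2.39, 2.39, 3.01, 3.14, 3.14, 3.14].

INTERFACE

Orientations are given as a 3x3 rotation matrix whose columns are the frame's x, y, z axes.
In Python, from plant import arm gives the robot as it stands.
- The arm moves only by the tool servo_tool, never from a script. Its argument "deltas" is a list of rows, each a list of 7 numbers: the shift along the world's x, y, z in cm, then the turn, a rotation vector about the world's x, y, z in rad, then the opening in per cent of the stroke, from 0 (shut) to 100 (fully open). In form: [[tx, ty, tz, ax, ay, az, fingers], ...]. A call has 1 to 10 rows; each row shifts and turns the commanded pose from where the row before left it; what a row does not reach is not made up. A row lasts 1/12 s, in which the tool goes at most 41.7 mm and 7.16 degrees, less where a joint would pass 70% of its speed; a pose out of reach is approached as far as the arm can. A call is refused whole if a number of a shift passes 4.17 or a number of a turn 0.125, either way. A call with a gripper value outside its range is refused whole. The fingers move at their own pace and stop on an object; "force" is the grip in N (left out, the last holds). Time passes only in rows, so rows that do not move let the fingers close. It gives the time, the measured TCP pose, the force, the opening and the grip force at its end, in the units of the state.
- arm.get_state(): the state, without advancing time (a new reading comes with each control period).
- arm.get_image(name): name is "scene" or "top" or "wrist"; returns the picture (400x640x3 uint8, red, green, blue); there is no depth.
- arm.camera_params(name): a dict with "vfov" (degrees; the focal length in pixels is half the picture's height over the tangent of half this angle, whatever the lens; pixels are square), "cx", "cy" (the principal point, pixels), "k1" (the pictures are not rectified: a ray, as slopes to the right and down, at radius r is drawn at 1 + k1 r^2 times it, then the intrinsics apply), "rvec" (rotation vector, rad) and "tvec" (3), from world to camera coordinates, as OpenCV has them; the wrist camera has in their place "T_tool_cam" (4x4, takes a point from camera to tool coordinates, whose origin is the TCP and whose axes are the flange's). Camera axes: x right, y down, z forward; pixel columns grow to the right and rows downward; lengths in mm; the calibration is good to about 2 mm. A picture is of the moment at which its call begins: read the wrist's pose just before it. camera_params takes no time and is no camera call.
- arm.close_job(): hands the job in; it is judged then, once.
The state is a dict: "time": time; "joints": joint angles; "joint_vel": joint speeds; "tau": joint torques, N m; "position": TCP position; "tool_rot": TCP orientation; "wrist_force": force on the tool from outside, world axes, zero at the start; "torque": the same for the moment, N m; "grip_width": finger opening in mm; "grip_force": force on a finger pad.
Only numpy, scipy, OpenCV 4.12 (cv2) and the standard library are available. Lean on these libraries where they do the work, as an engineer would, in place of code of your own. Each camera call takes 0.05 s, during which the arm holds its last target. There are 200 camera calls.

TASK

The cold frame on the bench needs airing: push the hand wheel of its winder round by the upright handle through exactly one full turn, anticlockwise seen from above and no further, so that the handle comes back to the index finger where it started and the vent stands a little open, then take the hand away. Push the handle from behind with the fingertips only; do not grip it or press on its leading side, do not push the vent itself, and leave everything else on the bench where it stands.

Things in the scene. Friction and masses are not known exactly. Their poses are not given: they have to be found in the camera images.
- wheel (a joint): turning angle of the winder's horizontal hand wheel about its upright axis, in rad: 0 at the start (vent shut, against a stop), growing anticlockwise seen from above; one full turn is 6.283. It can turn well past one turn. Stiff enough to stay where it is left: about 2 N of push at the handle turns it, and it does not coast
- wheel_hub (a point): centre of the hand wheel, on its upright turning axis, at the top of the brass nut, 122 mm above the bench. The wheel is a dark steel ring, 75 mm from the axis to the middle of its 14 mm thick rim (top of rim 109 mm above the bench), with four level spokes
- handle_top (a point): centre of the top end of the upright wooden handle on the wheel's rim, 75 mm from the axis, 190 mm above the bench; it goes round with the wheel. The handle is oval in plan, 24 mm in the radial direction and 32 mm along the rim; its wood spans heights 112 to 190 mm. It is fixed to the wheel and does not spin
- winder: fixed steel pedestal under the wheel, on a green gearbox 110 mm square and 55 mm high, nearer the robot than the cold frame; origin on the wheel's axis, 60 mm above the bench. Its x axis points along the fixed index finger, whose 10 mm thick pin stands 114 mm from the axis, outside the rim, its top 105 mm above the bench. At the start the handle stands in line with it
- handle_back (a point): point on the trailing face of the handle, the side to push on for an anticlockwise turn: 16 mm behind the handle's centre along the rim, 150 mm above the bench; its x axis points radially outward, its y axis along the rim anticlockwise, the way to push
- handle_front (a point): point on the leading face of the handle, 16 mm ahead of its centre, 150 mm above the bench, axes as before. The leading half of the handle is not to be pressed; any grip on the handle does press it
- vent_edge (a point): middle of the near top edge of the vent, the glazed lid of the pine cold frame, 180 mm from the wheel's axis and 132 mm above the bench when shut. The vent is 240 by 420 mm and 12 mm thick, hinged along its edge farthest from the robot; the wheel drives it: one turn raises it by 0.25 rad (this edge about 60 mm up)
- cloche: the bell-shaped clear glass cloche with a knob, 170 across, 196 high (sizes in mm; origin at the centre of its underside); to be left alone
- blue_pot: the glazed blue pot, 90 across, 85 high (sizes in mm; origin at the centre of its underside); to be left alone
- clay_pot: a small clay pot, 68 across, 60 high (sizes in mm; origin at the centre of its underside); to be left alone
- tin: a plain steel tin, 68 across, 75 high (sizes in mm; origin at the centre of its underside); to be left alone
- cultivator: the steel three-tined hand cultivator with a wooden handle, lying flat, 275 long, 60 wide at the tines, 35 high (origin 140 from the handle's butt end, x axis towards the tines) (sizes in mm; origin at bench level); to be left alone
- planter: the black plastic bulb planter standing upright, a tapered tube 66 across with a 100 wide crossbar handle on top, 186 high (sizes in mm; origin at the centre of its underside); to be left alone

How it is judged (in metres and radians):
On the way, in this order (a step that is already met when the one before it is completed fails the run):
1. a quarter turn made by pushing the handle's back (value of joint wheel above 1.57 rad and contact force between the fingers and handle_back above 0.3 N).
2. half a turn made by pushing the handle's back (value of joint wheel above 3.14 rad and contact force between the fingers and handle_back above 0.3 N).
3. three quarters of a turn made by pushing the handle's back (value of joint wheel above 4.71 rad and contact force between the fingers and handle_back above 0.3 N).
At the end, for the whole second after the job is handed in: The wheel stands still one full turn (6.283 rad, within 0.2 rad) anticlockwise from its start, the near edge of the vent is more than 175 mm above the bench, and the loose things on the bench are within 15 mm of where they stood (value of joint wheel between 6.083 and 6.483 rad and velocity of joint wheel between -0.05 and 0.05 rad/s and height (world z) of vent_edge above 0.175 m and distance of each of cloche, blue_pot, clay_pot, tin, cultivator, planter from where it was at the start of the episode below 0.015 m); the robot touches nothing.
It fails at once if the wheel is turned well past one turn (value of joint wheel above 6.6 rad).
It fails at once if the handle is gripped or pressed on its leading side (contact force between the fingers and handle_front above 2 N).
It fails at once if the vent is pushed directly (contact force between any of the fingers, the arm and vent above 2 N).
It fails at once if a loose thing on the bench is lifted or displaced (distance of any of cloche, blue_pot, clay_pot, tin, cultivator, planter from where it was at the start of the episode above 0.02 m).
It also fails if it takes over 56 s, if anything falls off the work surface, if the arm or the gripper's body presses on something with over 40 N, if the wrist force passes 120 N, or if a joint passes its speed limit or range.

## Working session

There is one attempt and no reset: what is moved stays moved. The work goes in short steps, Python scripts to look and compute and a tool call to move; the robot and the scene stay as the last step left them, time stands still between calls to the robot, and variables do not carry over. Pictures are saved under pics/ and viewed, at most 10 in all, crops included, and the job is handed in when it is done.

Besides the shell and the picture viewer there is one more tool, called after "Emit:" in YAML: its name, and indented under it one key for each argument. servo_tool: Moves the arm, as the interface text tells. Its arguments: {"type":"object","properties":{"deltas":{"type":"array","items":{"type":"array","items":{"type":"number"}}},"force":{"type":"number"}},"required":["deltas"]}

```bash
mkdir -p pics; ls
python3 - <<'E'
from plant import arm
import cv2
for n in("top","scene"):
    im=arm.get_image(n); cv2.imwrite(f"pics/{n}0.png",im[:,:,::-1]); print(n,arm.camera_params(n))
s=arm.get_state(); print(s['time'],s['position'],s['tool_rot'],s['wrist_force'],s['grip_width'])
E
```

```text
pics
top {'vfov': 45.431797006040824, 'cx': 322.1619891398755, 'cy': 197.9383605286024, 'k1': -0.12166044910512369, 'rvec': array([ 2.00097978, -2.2211268 ,  0.23055255]), 'tvec': array([  90.8897898 ,  588.64638393, 1593.73869743])}
scene {'vfov': 49.31976271957964, 'cx': 316.83543739827815, 'cy': 197.67360145787478, 'k1': -0.11613602385651994, 'rvec': array([ 1.11408871,  2.31123762, -1.0582848 ]), 'tvec': array([ 323.13751276, -222.19185934, 1984.36875681])}
0.1 [ 233.66753982 -632.79381691  225.72980804] [[-9.38098551e-01 -3.46367789e-01 -6.79994881e-04]
 [-3.46368413e-01  9.38097610e-01  1.34005086e-03]
 [ 1.73751120e-04  1.49262852e-03 -9.99998871e-01]] [-0.20728976  0.33476921 -1.07806544] 87.45961900483431
```

View pics/top0.png

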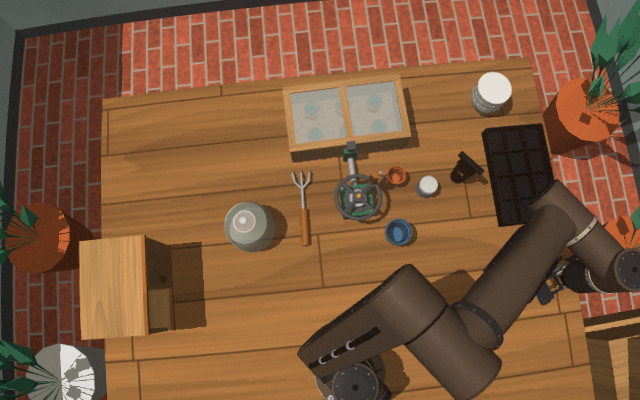

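View pics/scene0.png

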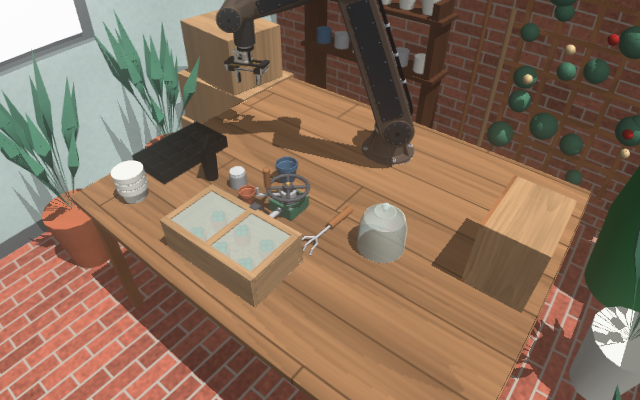

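Top view: the wheel is at about (358,198) px, with the clay pot (397,176), tin (428,186), blue pot (400,232), cultivator (304,208) and cloche (250,226) around it. In the scene view the wheel is at about (288,190). I'll zoom in on both.

```bash
cat > h.py <<'E'
import numpy as np, cv2
from plant import arm
def K(p):
    f=200/np.tan(np.radians(p['vfov']/2)); return np.array([[f,0,p['cx']],[0,f,p['cy']],[0,0,1]]),np.array([p['k1'],0,0,0,0.])
def ray(n,uv):
    p=arm.camera_params(n);k,d=K(p)
    q=cv2.undistortPoints(np.array([[uv]],float),k,d)[0,0]
    R=cv2.Rodrigues(np.array(p['rvec']))[0]
    return -R.T@p['tvec'], R.T@np.array([q[0],q[1],1])
def onz(n,uv,z):
    o,v=ray(n,uv); return o+v*(z-o[2])/v[2]
def proj(n,P):
    p=arm.camera_params(n);k,d=K(p)
    return cv2.projectPoints(np.array(P,float).reshape(-1,1,3),np.array(p['rvec']),np.array(p['tvec']),k,d)[0].reshape(-1,2)
E
python3 - <<'E'
from h import *
a=cv2.imread('pics/top0.png')[130:260,280:480]; b=cv2.imread('pics/scene0.png')[145:235,220:345]
a=cv2.resize(a,(800,520),interpolation=cv2.INTER_CUBIC)
cv2.imwrite('pics/topc.png',a); cv2.imwrite('pics/scenec.png',cv2.resize(b,(750,540),interpolation=cv2.INTER_CUBIC))
print(onz('top',(358,197),120))
for n,uv,z in [('clay',(397,176),60),('tin',(428,186),75),('blue',(400,230),85),('cult',(304,208),15),('cloche',(248,222),150),('planter',(467,166),186)]: print(n,onz('top',uv,z))
E
```

```text
[573.30987312 -89.32261674 120.        ]
clay [ 646.34250242 -240.64499312   60.        ]
tin [ 595.99298815 -340.8552414    75.        ]
blue [ 452.39830262 -220.57396456   85.        ]
cult [575.32515634  96.26201135  15.        ]
cloche [521.79129668 279.24992313 150.        ]
planter [ 625.62324717 -452.6878922   186.        ]
```

View pics/topc.png

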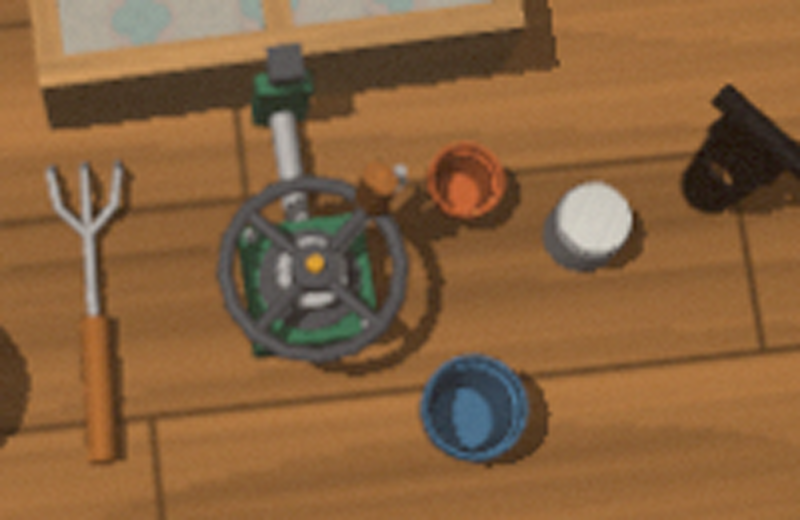

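View pics/scenec.png

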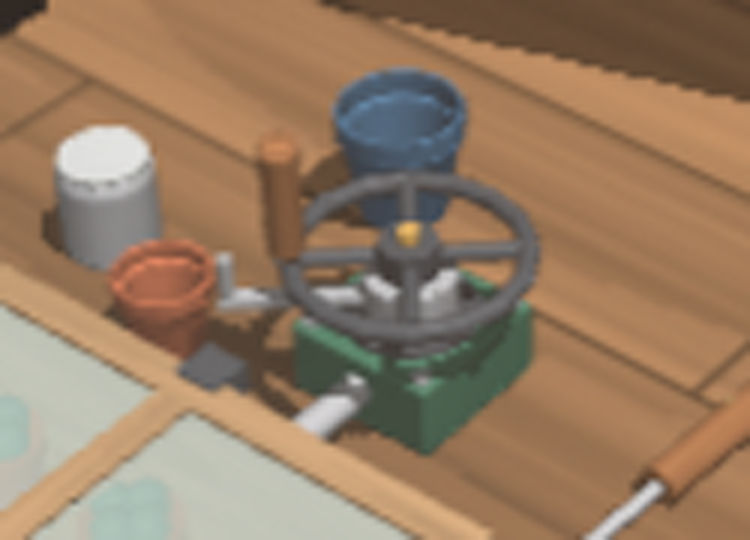

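The hub shows at topc (315,263), the handle top at (380,178) and the index pin at (402,172). In scenec they are at (408,232), (280,147) and (225,257).

Run:
```python
from h import *
T=lambda u,v:(280+u/4-.375,130+v/4-.375)
S=lambda u,v:(220+u/6-.4,145+v/6-.4)
D={'hub':(T(315,263),S(408,230),122),'handle':(T(380,177),S(280,145),190),'pin':(T(402,171),S(225,257),105)}
R={}
for n,(t,s,z) in D.items():
    a=onz('top',t,z);b=onz('scene',s,z)
    o1,v1=ray('top',t);o2,v2=ray('scene',s)
    x=np.linalg.lstsq(np.c_[v1,-v2],o2-o1,rcond=None)[0]
    m=(o1+v1*x[0]+o2+v2*x[1])/2
    R[n]=a;print(n,a.round(1),b.round(1),'tri',m.round(1))
# ring centre from ring ellipse: outer extremes in topc
im=cv2.imread('pics/top0.png')
for u,v in [(219,267),(408,267),(315,177),(315,361)]: print(onz('top',T(u,v),102).round(1))
for k in('handle','pin'):
    d=R[k]-R['hub'];print(k,np.hypot(d[0],d[1]),np.arctan2(d[1],d[0]))
for n,uv,z in [('clay',T(466,178),60),('tin',T(594,217),75),('blue',T(475,405),85)]: print(n,onz('top',uv,z).round(0))
for u,v in[(36,85),(525,25)]:print('frame edge',onz('top',T(u,v),132).round(0))
```

```text
hub [578.3 -91.  122. ] [581.4 -88.4 122. ] tri [578.8 -91.2 119. ]
handle [ 629.2 -145.3  190. ] [ 630.1 -143.4  190. ] tri [ 629.1 -145.1  188.8]
pin [ 654.  -176.4  105. ] [ 656.3 -173.7  105. ] tri [ 654.4 -176.4  102.5]
[587.5 -11.7 102. ]
[ 570.8 -171.   102. ]
[ 657.2 -102.   102. ]
[499. -83. 102.]
handle 74.3934581631936 -0.8178967329660044
pin 114.13115413479962 -0.8450969359582908
clay [ 653. -239.   60.]
tin [ 603. -342.   75.]
blue [ 450. -215.   85.]
frame edge [754. 127. 132.]
frame edge [ 765. -295.  132.]
```

Both views agree: the hub is at about (578.5, −91), the index and handle bearing is −0.83 rad, and radii 74 and 114 match the given sizes. I'll shut the fingers, keep the tool's x axis tangential, and go round with the handle. Mid-way I'll re-seat the tool by half a turn because of the last joint's range.

Emit:
servo_tool:
  deltas:
    - [0.8,1.1,0,0,0,-0.019,0]
    - [1.75,2.4,0,0,0,-0.019,0]
    - [1.75,2.4,0,0,0,-0.019,0]
    - [1.75,2.4,0,0,0,-0.019,0]
    - [1.75,2.4,0,0,0,-0.019,0]
    - [1.75,2.4,0,0,0,-0.019,0]
    - [1.75,2.4,0,0,0,-0.019,0]
    - [1.75,2.4,0,0,0,-0.019,0]
    - [1.75,2.4,0,0,0,-0.019,0]
    - [1.75,2.4,0,0,0,-0.019,0]
  force: 20

```text
time: 0.93
position: [399.8, -404.7, 226.3]
tool_rot: [[-0.987, -0.162, -0.0], [-0.162, 0.987, 0.0], [0.0, 0.0, -1.0]]
wrist_force: [-0.6, -0.8, -0.3]
grip_width: 26.6
grip_force: 0.0
```

Emit:
servo_tool:
  deltas:
    - [1.75,2.4,0,0,0,-0.019,0]
    - [1.75,2.4,0,0,0,-0.019,0]
    - [1.75,2.4,0,0,0,-0.019,0]
    - [1.75,2.4,0,0,0,-0.019,0]
    - [1.75,2.4,0,0,0,-0.019,0]
    - [1.75,2.4,0,0,0,-0.019,0]
    - [1.75,2.4,0,0,0,-0.019,0]
    - [1.75,2.4,0,0,0,-0.019,0]
    - [1.75,2.4,0,0,0,-0.019,0]
    - [1.0,1.4,0,0,0,-0.019,0]

```text
time: 1.77
position: [568.1, -173.9, 226.1]
tool_rot: [[-1.0, 0.026, -0.0], [0.026, 1.0, 0.0], [0.0, 0.0, -1.0]]
wrist_force: [-0.4, -0.1, -0.7]
grip_width: 0.3
grip_force: 0.0
```

Emit:
servo_tool:
  deltas:
    - [0.4,0.4,-0.6,0,0,0,0]
    - [0.4,0.4,-1.4,0,0,0,0]
    - [0,0,-1.6,0,0,0,0]
    - [0,0,-1.6,0,0,0,0]
    - [0,0,-1.6,0,0,0,0]
    - [0,0,-1.2,0,0,0,0]
    - [0,0,-0.5,0,0,0,0]
    - [0,0,0,0,0,0,0]

```text
time: 2.43
position: [573.6, -168.5, 139.9]
tool_rot: [[-1.0, 0.026, -0.003], [0.026, 1.0, 0.0], [0.003, 0.0, -1.0]]
wrist_force: [-0.0, -0.3, 0.6]
grip_width: 0.3
grip_force: 0.0
```

```bash
cat > plan.py <<'E'
from h import *
import sys
# usage: plan.py alpha_end step  -> chord rows from the present pose, tool x tangential at yaw=alpha-pi/2 (mod pi)
H=np.array([578.5,-91.]);R=75
def plan(a1,step):
    s=arm.get_state();p=np.array(s['position']);d=p[:2]-H
    a=np.arctan2(d[1],d[0]);t=np.array(s['tool_rot']);yaw=np.arctan2(t[1,0],t[0,0])
    while a<a1-2*np.pi+1e-9: a+=2*np.pi
    e=(yaw-(a-np.pi/2)+np.pi/2)%np.pi-np.pi/2
    print('r',np.hypot(*d).round(1),'alpha',a.round(3),'z',p[2].round(1),'yawerr',e.round(3),'q6',s['joints'][5].round(2),'F',np.round(s['wrist_force'],1),'t',s['time'])
    n=int(round((a1-a)/step));A=np.linspace(a,a1,n+1)
    P=H+R*np.c_[np.cos(A),np.sin(A)];P[0]=p[:2]
    for i,v in enumerate(np.diff(P,axis=0)/10): print(i,A[i+1].round(2),v.round(2))
if __name__=='__main__': plan(float(sys.argv[1]),float(sys.argv[2]))
E
python3 plan.py 1.8 0.07
```

```text
r 77.7 alpha -1.634 z 139.9 yawerr 0.037 q6 -1.64 F [-0.  -0.3  0.6] t 2.4333
0 -1.56 [0.54 0.25]
1 -1.49 [0.53 0.02]
2 -1.42 [0.52 0.06]
3 -1.35 [0.52 0.1 ]
4 -1.28 [0.51 0.13]
5 -1.21 [0.5  0.17]
6 -1.14 [0.49 0.2 ]
7 -1.07 [0.47 0.23]
8 -1.0 [0.45 0.27]
9 -0.93 [0.43 0.3 ]
10 -0.86 [0.41 0.33]
11 -0.79 [0.39 0.36]
12 -0.72 [0.36 0.38]
13 -0.65 [0.33 0.41]
14 -0.58 [0.3  0.43]
15 -0.51 [0.27 0.45]
16 -0.44 [0.24 0.47]
17 -0.37 [0.21 0.48]
18 -0.3 [0.17 0.5 ]
19 -0.23 [0.14 0.51]
20 -0.16 [0.1  0.52]
21 -0.09 [0.07 0.52]
22 -0.02 [0.03 0.52]
23 0.05 [-0.01  0.53]
24 0.12 [-0.04  0.52]
25 0.19 [-0.08  0.52]
26 0.26 [-0.12  0.51]
27 0.33 [-0.15  0.5 ]
28 0.4 [-0.19  0.49]
29 0.47 [-0.22  0.48]
30 0.54 [-0.25  0.46]
31 0.61 [-0.29  0.44]
32 0.68 [-0.32  0.42]
33 0.75 [-0.34  0.4 ]
34 0.82 [-0.37  0.37]
35 0.89 [-0.4   0.35]
36 0.96 [-0.42  0.32]
37 1.03 [-0.44  0.29]
38 1.1 [-0.46  0.26]
39 1.17 [-0.48  0.22]
40 1.24 [-0.49  0.19]
41 1.31 [-0.5   0.15]
42 1.38 [-0.51  0.12]
43 1.45 [-0.52  0.08]
44 1.52 [-0.52  0.05]
45 1.59 [-0.53  0.01]
46 1.66 [-0.52 -0.03]
47 1.73 [-0.52 -0.07]
48 1.8 [-0.52 -0.1 ]
```

Run:
```python
from h import *
w=arm.get_image('wrist'); t=arm.get_image('top')[130:260,280:480]
cv2.imwrite('pics/t1.png',cv2.resize(t,(800,520),interpolation=cv2.INTER_CUBIC)[:,:,::-1])
```

```text
(no output)
```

View pics/t1.png

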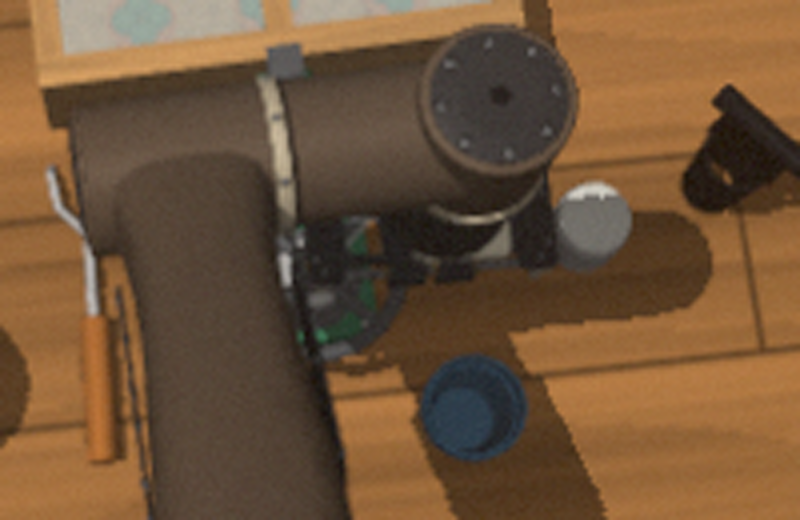

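Top view: the hand stands behind the handle at about (450,260), and nothing has been disturbed. Starting the push.

Emit:
servo_tool:
  deltas:
    - [0.54,0.25,0,0,0,0.035,0]
    - [0.53,0.02,0,0,0,0.07,0]
    - [0.52,0.06,0,0,0,0.07,0]
    - [0.52,0.1,0,0,0,0.07,0]
    - [0.51,0.13,0,0,0,0.07,0]
    - [0.5,0.17,0,0,0,0.07,0]
    - [0.49,0.2,0,0,0,0.07,0]
    - [0.47,0.23,0,0,0,0.07,0]
    - [0.45,0.27,0,0,0,0.07,0]
    - [0.43,0.3,0,0,0,0.07,0]

```text
time: 3.37
position: [624.8, -151.7, 142.8]
tool_rot: [[-0.801, -0.599, 0.001], [-0.599, 0.801, -0.001], [-0.0, -0.001, -1.0]]
wrist_force: [-1.0, -3.3, 0.7]
grip_width: 0.3
grip_force: 1.3
```

```bash
python3 plan.py 1.8 0.07 | head -25
```

```text
r 76.3 alpha -0.919 z 142.8 yawerr -0.009 q6 -0.99 F [-1.  -3.3  0.7] t 3.3667
0 -0.85 [0.32 0.44]
1 -0.78 [0.38 0.36]
2 -0.71 [0.35 0.38]
3 -0.64 [0.33 0.41]
4 -0.57 [0.3  0.43]
5 -0.5 [0.27 0.45]
6 -0.43 [0.23 0.47]
7 -0.36 [0.2  0.48]
8 -0.29 [0.17 0.5 ]
9 -0.22 [0.13 0.51]
10 -0.15 [0.1  0.51]
11 -0.08 [0.06 0.52]
12 -0.01 [0.02 0.52]
13 0.06 [-0.01  0.52]
14 0.13 [-0.05  0.52]
15 0.2 [-0.08  0.52]
16 0.27 [-0.12  0.51]
17 0.34 [-0.15  0.5 ]
18 0.41 [-0.19  0.49]
19 0.48 [-0.22  0.47]
20 0.54 [-0.26  0.46]
21 0.61 [-0.29  0.44]
22 0.68 [-0.32  0.42]
23 0.75 [-0.34  0.39]
```

Emit:
servo_tool:
  deltas:
    - [0.36,0.4,0,0,0,0.07,0]
    - [0.38,0.36,0,0,0,0.07,0]
    - [0.35,0.38,0,0,0,0.07,0]
    - [0.33,0.41,0,0,0,0.07,0]
    - [0.3,0.43,0,0,0,0.07,0]
    - [0.27,0.45,0,0,0,0.07,0]
    - [0.23,0.47,0,0,0,0.07,0]
    - [0.2,0.48,0,0,0,0.07,0]
    - [0.17,0.5,0,0,0,0.07,0]
    - [0.13,0.51,0,0,0,0.07,0]

```text
time: 4.2
position: [652.4, -107.6, 143.0]
tool_rot: [[-0.227, -0.974, 0.002], [-0.974, 0.227, -0.001], [0.0, -0.002, -1.0]]
wrist_force: [0.4, -3.0, 0.5]
grip_width: 0.2
grip_force: 1.2
```

```bash
python3 plan.py 1.8 0.07 | head -25
```

```text
r 75.7 alpha -0.221 z 143.0 yawerr -0.008 q6 -0.36 F [ 0.4 -3.   0.5] t 4.2
0 -0.15 [0.03 0.53]
1 -0.08 [0.06 0.52]
2 -0.01 [0.02 0.52]
3 0.06 [-0.01  0.52]
4 0.13 [-0.05  0.52]
5 0.2 [-0.08  0.52]
6 0.27 [-0.12  0.51]
7 0.34 [-0.16  0.5 ]
8 0.41 [-0.19  0.49]
9 0.48 [-0.22  0.47]
10 0.55 [-0.26  0.46]
11 0.62 [-0.29  0.44]
12 0.69 [-0.32  0.42]
13 0.75 [-0.34  0.39]
14 0.82 [-0.37  0.37]
15 0.89 [-0.4   0.34]
16 0.96 [-0.42  0.31]
17 1.03 [-0.44  0.28]
18 1.1 [-0.46  0.25]
19 1.17 [-0.47  0.22]
20 1.24 [-0.49  0.19]
21 1.31 [-0.5   0.15]
22 1.38 [-0.51  0.12]
23 1.45 [-0.52  0.08]
```

Tracking is good, so the next two calls go together.

Emit:
servo_tool:
  deltas:
    - [0.07,0.53,0,0,0,0.07,0]
    - [0.06,0.52,0,0,0,0.07,0]
    - [0.02,0.52,0,0,0,0.07,0]
    - [-0.01,0.52,0,0,0,0.07,0]
    - [-0.05,0.52,0,0,0,0.07,0]
    - [-0.08,0.52,0,0,0,0.07,0]
    - [-0.12,0.51,0,0,0,0.07,0]
    - [-0.16,0.5,0,0,0,0.07,0]
    - [-0.19,0.49,0,0,0,0.07,0]
    - [-0.22,0.47,0,0,0,0.07,0]

```text
time: 5.03
position: [646.3, -56.0, 143.2]
tool_rot: [[0.454, -0.891, 0.004], [-0.891, -0.454, -0.0], [0.002, -0.003, -1.0]]
wrist_force: [1.8, -1.3, -0.4]
grip_width: 0.6
grip_force: 1.4
```

Emit:
servo_tool:
  deltas:
    - [-0.26,0.46,0,0,0,0.07,0]
    - [-0.29,0.44,0,0,0,0.07,0]
    - [-0.32,0.42,0,0,0,0.07,0]
    - [-0.34,0.39,0,0,0,0.07,0]
    - [-0.37,0.37,0,0,0,0.07,0]
    - [-0.4,0.34,0,0,0,0.07,0]
    - [-0.42,0.31,0,0,0,0.07,0]
    - [-0.44,0.28,0,0,0,0.07,0]
    - [-0.46,0.25,0,0,0,0.07,0]
    - [-0.47,0.22,0,0,0,0.07,0]

```text
time: 5.87
position: [608.3, -21.5, 143.1]
tool_rot: [[0.921, -0.388, 0.003], [-0.388, -0.921, -0.0], [0.003, -0.001, -1.0]]
wrist_force: [2.6, -3.0, -0.5]
grip_width: 0.4
grip_force: 2.0
```

```bash
python3 plan.py 3.0 0.07
```

```text
r 75.6 alpha 1.166 z 143.1 yawerr 0.005 q6 0.89 F [ 2.6 -3.  -0.5] t 5.8667
0 1.24 [-0.52  0.13]
1 1.31 [-0.51  0.16]
2 1.38 [-0.52  0.12]
3 1.45 [-0.52  0.08]
4 1.52 [-0.53  0.05]
5 1.59 [-0.53  0.01]
6 1.66 [-0.53 -0.03]
7 1.73 [-0.52 -0.07]
8 1.8 [-0.52 -0.1 ]
9 1.87 [-0.51 -0.14]
10 1.94 [-0.5  -0.17]
11 2.01 [-0.49 -0.21]
12 2.08 [-0.47 -0.24]
13 2.15 [-0.45 -0.28]
14 2.22 [-0.43 -0.31]
15 2.29 [-0.41 -0.34]
16 2.37 [-0.38 -0.36]
17 2.44 [-0.36 -0.39]
18 2.51 [-0.33 -0.41]
19 2.58 [-0.3  -0.44]
20 2.65 [-0.27 -0.46]
21 2.72 [-0.23 -0.47]
22 2.79 [-0.2  -0.49]
23 2.86 [-0.17 -0.5 ]
24 2.93 [-0.13 -0.51]
25 3.0 [-0.09 -0.52]
```

Emit:
servo_tool:
  deltas:
    - [-0.51,0.16,0,0,0,0.07,0]
    - [-0.51,0.16,0,0,0,0.07,0]
    - [-0.52,0.12,0,0,0,0.07,0]
    - [-0.52,0.08,0,0,0,0.07,0]
    - [-0.53,0.05,0,0,0,0.07,0]
    - [-0.53,0.01,0,0,0,0.07,0]
    - [-0.53,-0.03,0,0,0,0.07,0]
    - [-0.52,-0.07,0,0,0,0.07,0]
    - [-0.52,-0.1,0,0,0,0.07,0]
    - [-0.51,-0.14,0,0,0,0.07,0]

```text
time: 6.7
position: [557.1, -19.1, 143.5]
tool_rot: [[0.955, 0.297, 0.005], [0.297, -0.955, -0.0], [0.005, 0.001, -1.0]]
wrist_force: [5.1, -2.3, -0.7]
grip_width: 0.2
grip_force: 2.1
```

Emit:
servo_tool:
  deltas:
    - [-0.5,-0.17,0,0,0,0.07,0]
    - [-0.49,-0.21,0,0,0,0.07,0]
    - [-0.47,-0.24,0,0,0,0.07,0]
    - [-0.45,-0.28,0,0,0,0.07,0]
    - [-0.43,-0.31,0,0,0,0.07,0]
    - [-0.41,-0.34,0,0,0,0.07,0]
    - [-0.38,-0.36,0,0,0,0.07,0]
    - [-0.36,-0.39,0,0,0,0.07,0]
    - [-0.33,-0.41,0,0,0,0.07,0]
    - [-0.3,-0.44,0,0,0,0.07,0]

```text
time: 7.53
position: [516.4, -49.9, 143.6]
tool_rot: [[0.539, 0.842, 0.006], [0.842, -0.539, 0.001], [0.004, 0.005, -1.0]]
wrist_force: [3.6, 1.1, -0.3]
grip_width: 0.7
grip_force: 1.7
```

```bash
python3 plan.py 5.1 0.07|head -1
python3 - <<'E'
from h import *
t=arm.get_image('scene')[105:255,180:380]
cv2.imwrite('pics/s2.png',cv2.resize(t,(800,600),interpolation=cv2.INTER_CUBIC)[:,:,::-1])
E
```

```text
r 74.5 alpha 2.557 z 143.6 yawerr 0.015 q6 2.29 F [ 3.6  1.1 -0.3] t 7.5333
```

View pics/s2.png

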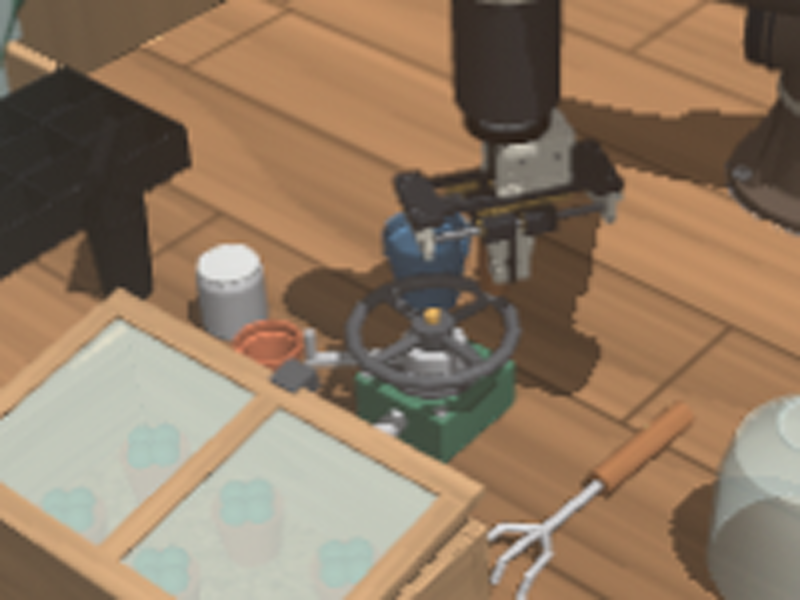

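Run:
```python
from h import *
A=2.557+.34
for z in(112,190): print((proj('scene',[578.5+75*np.cos(A),-91+75*np.sin(A),z])-[180,105])*4)
print((proj('scene',[516.4,-49.9,143])-[180,105])*4,(proj('scene',[578.5,-91,122])-[180,105])*4)
im=arm.get_image('wrist'); cv2.imwrite('pics/w2.png',im[:,:,::-1])
```

```text
[[496.22793246 287.1865088 ]]
[[494.8141106  220.03141046]]
[[507.38199865 275.81423828]] [[430.36292994 309.09149256]]
```

View pics/w2.png

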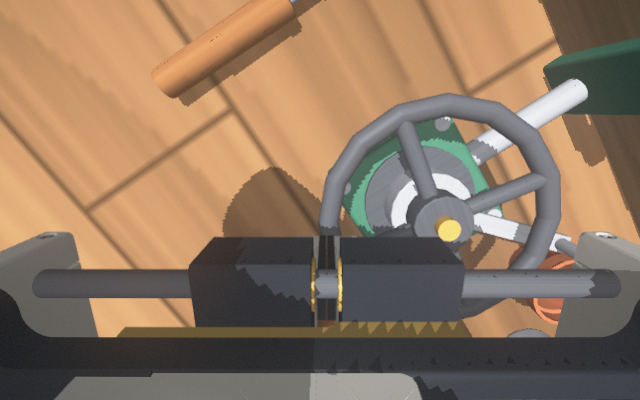

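The wrist picture shows the shut fingers (about (328,250) px) hiding the handle, the spokes turned, and still about 3.7 N of push. In the scene view the vent has begun to lift. Now I'll back off, half-turn the tool and re-seat.

Emit:
servo_tool:
  deltas:
    - [0.2,0.3,0,0,0,0,0]
    - [0.4,0.45,0,0,0,0,0]
    - [0.6,0.5,0,0,0,0,0]
    - [0.7,0.55,0,0,0,0,0]
    - [0.7,0.5,0,0,0,0,0]
    - [0.6,0.4,0,0,0,-0.06,0]
    - [0.3,0.2,0,0,0,-0.12,0]
    - [0,0,0,0,0,-0.12,0]
    - [0,0,0,0,0,-0.12,0]
    - [0,0,0,0,0,-0.12,0]

```text
time: 8.47
position: [549.6, -20.6, 141.1]
tool_rot: [[0.9, 0.436, -0.001], [0.436, -0.9, -0.0], [-0.001, -0.0, -1.0]]
wrist_force: [0.2, -0.2, 0.6]
grip_width: 0.3
grip_force: 0.0
```

Emit:
servo_tool:
  deltas:
    - [0,0,0,0,0,-0.12,0]
    - [0,0,0,0,0,-0.12,0]
    - [0,0,0,0,0,-0.12,0]
    - [0,0,0,0,0,-0.12,0]
    - [0,0,0,0,0,-0.12,0]
    - [0,0,0,0,0,-0.12,0]
    - [0,0,0,0,0,-0.12,0]
    - [0,0,0,0,0,-0.12,0]
    - [0,0,0,0,0,-0.12,0]
    - [0,0,0,0,0,-0.12,0]

```text
time: 9.3
position: [549.5, -20.7, 141.2]
tool_rot: [[0.733, -0.681, -0.001], [-0.681, -0.733, -0.0], [-0.0, 0.001, -1.0]]
wrist_force: [0.1, -0.6, -0.2]
grip_width: 0.7
grip_force: 0.0
```

Emit:
servo_tool:
  deltas:
    - [0,0,0,0,0,-0.12,0]
    - [0,0,0,0,0,-0.12,0]
    - [0,0,0,0,0,-0.12,0]
    - [0,0,0,0,0,-0.12,0]
    - [0,0,0,0,0,-0.12,0]
    - [0,0,0,0,0,-0.12,0]
    - [0,0,0,0,0,-0.12,0]
    - [0,0,0,0,0,-0.12,0]
    - [0,0,0,0,0,-0.12,0]
    - [0,0,0,0,0,-0.12,0]

```text
time: 10.13
position: [549.5, -20.7, 141.2]
tool_rot: [[-0.369, -0.929, -0.001], [-0.929, 0.369, -0.0], [0.0, 0.0, -1.0]]
wrist_force: [-0.2, 0.4, -0.3]
grip_width: 0.4
grip_force: 0.0
```

```bash
python3 plan.py 5.1 0.07
python3 - <<'E'
from h import *
t=arm.get_image('scene')[105:255,180:380]
cv2.imwrite('pics/s3.png',cv2.resize(t,(800,600),interpolation=cv2.INTER_CUBIC)[:,:,::-1])
E
```

```text
r 76.0 alpha 1.962 z 141.2 yawerr 0.802 q6 -0.7 F [-0.2  0.4 -0.3] t 10.1333
0 2.03 [-0.44 -0.31]
1 2.1 [-0.46 -0.25]
2 2.17 [-0.44 -0.28]
3 2.24 [-0.42 -0.31]
4 2.31 [-0.4  -0.34]
5 2.38 [-0.37 -0.37]
6 2.45 [-0.35 -0.39]
7 2.52 [-0.32 -0.41]
8 2.59 [-0.29 -0.44]
9 2.66 [-0.26 -0.45]
10 2.73 [-0.23 -0.47]
11 2.8 [-0.19 -0.49]
12 2.87 [-0.16 -0.5 ]
13 2.94 [-0.12 -0.51]
14 3.01 [-0.09 -0.52]
15 3.08 [-0.05 -0.52]
16 3.15 [-0.02 -0.52]
17 3.22 [ 0.02 -0.52]
18 3.29 [ 0.06 -0.52]
19 3.36 [ 0.09 -0.51]
20 3.43 [ 0.13 -0.51]
21 3.5 [ 0.16 -0.5 ]
22 3.57 [ 0.2  -0.48]
23 3.64 [ 0.23 -0.47]
24 3.71 [ 0.26 -0.45]
25 3.78 [ 0.29 -0.43]
26 3.84 [ 0.32 -0.41]
27 3.91 [ 0.35 -0.39]
28 3.98 [ 0.38 -0.36]
29 4.05 [ 0.4  -0.33]
30 4.12 [ 0.42 -0.31]
31 4.19 [ 0.44 -0.28]
32 4.26 [ 0.46 -0.24]
33 4.33 [ 0.48 -0.21]
34 4.4 [ 0.49 -0.18]
35 4.47 [ 0.5  -0.14]
36 4.54 [ 0.51 -0.11]
37 4.61 [ 0.52 -0.07]
38 4.68 [ 0.52 -0.03]
39 4.75 [0.52 0.  ]
40 4.82 [0.52 0.04]
41 4.89 [0.52 0.07]
42 4.96 [0.51 0.11]
43 5.03 [0.5  0.15]
44 5.1 [0.49 0.18]
```

View pics/s3.png

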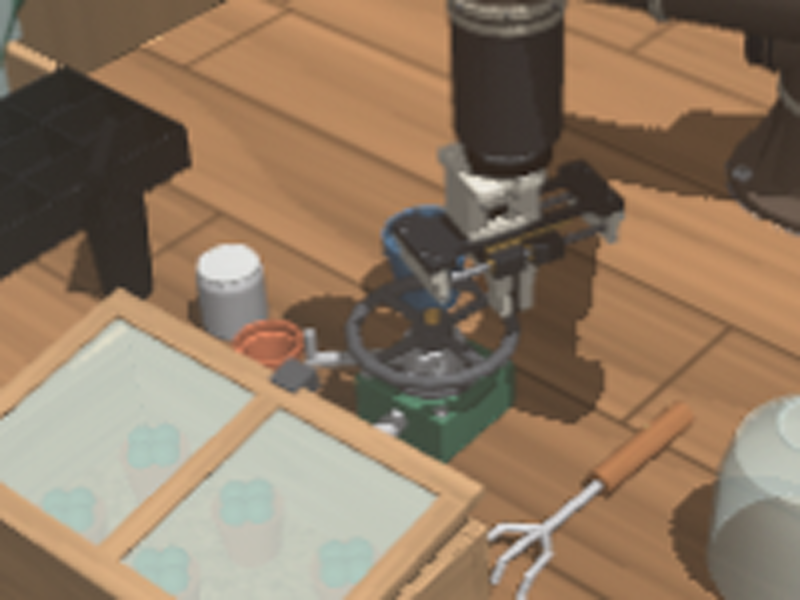

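The hand is re-seated behind the handle (fingers at about (515,285) px), and the vent is slightly lifted. Resuming the push.

Emit:
servo_tool:
  deltas:
    - [-0.44,-0.31,0,0,0,-0.07,0]
    - [-0.46,-0.25,0,0,0,-0.07,0]
    - [-0.44,-0.28,0,0,0,-0.06,0]
    - [-0.42,-0.31,0,0,0,0,0]
    - [-0.4,-0.34,0,0,0,0,0]
    - [-0.37,-0.37,0,0,0,0,0]
    - [-0.35,-0.39,0,0,0,0,0]
    - [-0.32,-0.41,0,0,0,0,0]
    - [-0.29,-0.44,0,0,0,0.03,0]
    - [-0.26,-0.45,0,0,0,0.07,0]

```text
time: 11.02
position: [511.9, -56.7, 141.7]
tool_rot: [[-0.453, -0.891, 0.002], [-0.891, 0.453, 0.001], [-0.001, -0.001, -1.0]]
wrist_force: [3.0, 1.6, -1.6]
grip_width: 0.4
grip_force: 1.6
```

Emit:
servo_tool:
  deltas:
    - [-0.23,-0.47,0,0,0,0.07,0]
    - [-0.19,-0.49,0,0,0,0.07,0]
    - [-0.16,-0.5,0,0,0,0.07,0]
    - [-0.12,-0.51,0,0,0,0.07,0]
    - [-0.09,-0.52,0,0,0,0.07,0]
    - [-0.05,-0.52,0,0,0,0.07,0]
    - [-0.02,-0.52,0,0,0,0.07,0]
    - [0.02,-0.52,0,0,0,0.07,0]
    - [0.06,-0.52,0,0,0,0.07,0]
    - [0.09,-0.51,0,0,0,0.07,0]

```text
time: 11.85
position: [505.6, -107.4, 142.0]
tool_rot: [[0.231, -0.973, 0.003], [-0.973, -0.231, 0.001], [-0.0, -0.003, -1.0]]
wrist_force: [2.1, 4.5, -0.6]
grip_width: 0.4
grip_force: 1.6
```

```bash
python3 plan.py 5.1 0.07
```

```text
r 74.7 alpha 3.363 z 142.0 yawerr 0.011 q6 0.06 F [ 2.1  4.5 -0.6] t 11.85
0 3.43 [ 0.1  -0.51]
1 3.5 [ 0.17 -0.49]
2 3.57 [ 0.2  -0.48]
3 3.64 [ 0.23 -0.47]
4 3.71 [ 0.27 -0.45]
5 3.78 [ 0.3  -0.43]
6 3.85 [ 0.32 -0.41]
7 3.92 [ 0.35 -0.38]
8 3.99 [ 0.38 -0.36]
9 4.06 [ 0.4  -0.33]
10 4.13 [ 0.42 -0.3 ]
11 4.2 [ 0.44 -0.27]
12 4.27 [ 0.46 -0.24]
13 4.34 [ 0.48 -0.21]
14 4.41 [ 0.49 -0.17]
15 4.47 [ 0.5  -0.14]
16 4.54 [ 0.51 -0.11]
17 4.61 [ 0.52 -0.07]
18 4.68 [ 0.52 -0.03]
19 4.75 [0.52 0.  ]
20 4.82 [0.52 0.04]
21 4.89 [0.52 0.07]
22 4.96 [0.51 0.11]
23 5.03 [0.5  0.15]
24 5.1 [0.49 0.18]
```

Emit:
servo_tool:
  deltas:
    - [0.12,-0.51,0,0,0,0.07,0]
    - [0.17,-0.49,0,0,0,0.07,0]
    - [0.2,-0.48,0,0,0,0.07,0]
    - [0.23,-0.47,0,0,0,0.07,0]
    - [0.27,-0.45,0,0,0,0.07,0]
    - [0.3,-0.43,0,0,0,0.07,0]
    - [0.32,-0.41,0,0,0,0.07,0]
    - [0.35,-0.38,0,0,0,0.07,0]
    - [0.38,-0.36,0,0,0,0.07,0]
    - [0.4,-0.33,0,0,0,0.07,0]

```text
time: 12.68
position: [531.7, -150.8, 141.7]
tool_rot: [[0.803, -0.596, -0.0], [-0.596, -0.803, 0.0], [-0.0, -0.0, -1.0]]
wrist_force: [-1.9, 2.6, 2.1]
grip_width: 0.6
grip_force: 1.4
```

Emit:
servo_tool:
  deltas:
    - [0.42,-0.3,0,0,0,0.07,0]
    - [0.44,-0.27,0,0,0,0.07,0]
    - [0.46,-0.24,0,0,0,0.07,0]
    - [0.48,-0.21,0,0,0,0.07,0]
    - [0.49,-0.17,0,0,0,0.07,0]
    - [0.5,-0.14,0,0,0,0.07,0]
    - [0.51,-0.11,0,0,0,0.07,0]
    - [0.52,-0.07,0,0,0,0.07,0]
    - [0.52,-0.03,0,0,0,0.07,0]
    - [0.52,0,0,0,0,0.07,0]

```text
time: 13.52
position: [579.5, -166.9, 141.2]
tool_rot: [[0.998, 0.061, -0.002], [0.061, -0.998, -0.0], [-0.002, 0.0, -1.0]]
wrist_force: [-2.8, -1.6, 0.2]
grip_width: 0.4
grip_force: 1.3
```

```bash
python3 plan.py 5.1 0.07
python3 - <<'E'
from h import *
t=arm.get_image('scene')[125:225,200:340]
cv2.imwrite('pics/s4.png',cv2.resize(t,(800,571),interpolation=cv2.INTER_CUBIC)[:,:,::-1])
E
```

```text
r 75.9 alpha 4.725 z 141.2 yawerr 0.048 q6 1.59 F [-2.8 -1.6  0.2] t 13.5167
0 4.8 [0.56 0.12]
1 4.87 [0.56 0.07]
2 4.95 [0.55 0.11]
3 5.02 [0.54 0.15]
4 5.1 [0.53 0.19]
```

View pics/s4.png

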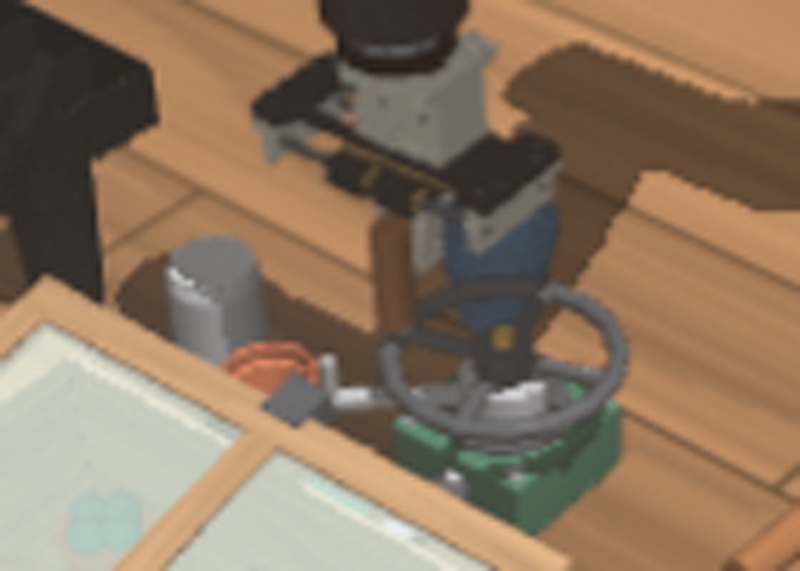

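The handle is at s4 x of about 393–397 with its base at y of about 330, just short of the index pin at (325,365). I'll work out its angle from that line.

Run:
```python
from h import *
s=800/140
for a in np.arange(5.0,5.5,.05):
    q=[(proj('scene',[578.5+75*np.cos(a),-91+75*np.sin(a),z])[0]-[200,125])*s for z in(115,150,190)]
    print(round(a,2),'wheel',round(a+.835,2),np.round(q).tolist())
```

```text
5.0 wheel 5.84 [[397.0, 309.0], [394.0, 266.0], [389.0, 216.0]]
5.05 wheel 5.88 [[395.0, 312.0], [391.0, 270.0], [387.0, 219.0]]
5.1 wheel 5.94 [[393.0, 315.0], [389.0, 273.0], [384.0, 223.0]]
5.15 wheel 5.98 [[391.0, 319.0], [387.0, 276.0], [382.0, 226.0]]
5.2 wheel 6.03 [[389.0, 322.0], [385.0, 280.0], [381.0, 230.0]]
5.25 wheel 6.08 [[388.0, 326.0], [384.0, 283.0], [379.0, 233.0]]
5.3 wheel 6.13 [[386.0, 330.0], [383.0, 287.0], [378.0, 237.0]]
5.35 wheel 6.18 [[386.0, 333.0], [382.0, 290.0], [377.0, 240.0]]
5.4 wheel 6.23 [[385.0, 337.0], [381.0, 294.0], [377.0, 244.0]]
5.45 wheel 6.28 [[385.0, 340.0], [381.0, 298.0], [376.0, 247.0]]
```

Emit:
servo_tool:
  deltas:
    - [0.5,0.06,0,0,0,0.06,0]
    - [0.5,0.08,0,0,0,0.06,0]
    - [0.45,0.1,0,0,0,0.06,0]
    - [0.4,0.12,0,0,0,0.06,0]
    - [0.3,0.1,0,0,0,0.04,0]
    - [0,0,0,0,0,0,0]
    - [0,0,0,0,0,0,0]

```text
time: 14.15
position: [601.8, -161.6, 141.4]
tool_rot: [[0.944, 0.329, -0.0], [0.329, -0.944, 0.0], [-0.0, -0.0, -1.0]]
wrist_force: [-0.2, -0.5, -0.1]
grip_width: 0.3
grip_force: 0.3
```

```bash
python3 plan.py 5.12 0.05
```

```text
r 74.4 alpha 5.031 z 141.4 yawerr 0.017 q6 1.86 F [-0.2 -0.5 -0.1] t 14.15
0 5.08 [0.33 0.05]
1 5.12 [0.31 0.13]
```

Emit:
servo_tool:
  deltas:
    - [0.25,0.07,0,0,0,0.03,0]
    - [0.2,0.07,0,0,0,0.03,0]
    - [0,0,0,0,0,0,0]
    - [0,0,0,0,0,0,0]
    - [-0.3,-0.1,0,0,0,0,0]
    - [-0.8,-0.3,0,0,0,0,0]
    - [-1.2,-0.5,0,0,0,0,0]
    - [-1.2,-0.6,0.5,0,0,0,0]
    - [-1.2,-0.8,1.5,0,0,0,0]
    - [-1.2,-1.2,2,0,0,0,0]

```text
time: 14.98
position: [544.8, -195.2, 181.0]
tool_rot: [[0.922, 0.387, -0.003], [0.387, -0.922, 0.001], [-0.002, -0.002, -1.0]]
wrist_force: [0.1, 0.5, -0.7]
grip_width: 0.5
grip_force: 0.0
```

Emit:
servo_tool:
  deltas:
    - [-1.5,-2,2,0,0,0,0]
    - [-1.8,-2.4,2,0,0,0,0]
    - [-1.8,-2.4,1,0,0,0,0]
    - [-1.8,-2.4,0,0,0,0,0]
    - [-1.8,-2.4,0,0,0,0,0]
    - [-1.8,-2.4,0,0,0,0,0]
    - [-1.8,-2.4,0,0,0,0,0]
    - [-1.8,-2.4,0,0,0,0,0]
    - [-1.2,-1.6,0,0,0,0,0]
    - [0,0,0,0,0,0,0]

```text
time: 15.82
position: [391.1, -401.2, 232.2]
tool_rot: [[0.923, 0.384, 0.0], [0.384, -0.923, -0.0], [0.0, 0.001, -1.0]]
wrist_force: [-0.4, 0.6, -0.0]
grip_width: 0.4
grip_force: 0.0
```

Run:
```python
from h import *
im=arm.get_image('top'); cv2.imwrite('pics/top5.png',im[:,:,::-1])
t=im[130:260,280:480]
s=arm.get_image('scene'); cv2.imwrite('pics/scene5.png',s[:,:,::-1])
b=s[145:235,220:345]
o=np.hstack([cv2.resize(t,(480,312),interpolation=cv2.INTER_CUBIC),cv2.resize(b,(320,230),interpolation=cv2.INTER_CUBIC).copy() if 0 else np.pad(cv2.resize(b,(320,230),interpolation=cv2.INTER_CUBIC),((0,82),(0,0),(0,0)))])
cv2.imwrite('pics/c5.png',cv2.resize(t,(800,520),interpolation=cv2.INTER_CUBIC)[:,:,::-1])
# orange/brown handle shift + loose things' masks, before vs after
a0=cv2.imread('pics/top0.png');a1=im[:,:,::-1]
def cen(a,x0,y0,x1,y1,f):
    h=cv2.cvtColor(np.ascontiguousarray(a[y0:y1,x0:x1]),cv2.COLOR_BGR2HSV);m=f(h.astype(int));ys,xs=np.nonzero(m);return (xs.mean()+x0).round(2),(ys.mean()+y0).round(2),len(xs)
for n,box,f in [('blue',(380,215,418,248),lambda h:(abs(h[...,0]-105)<12)&(h[...,1]>110)),('clay',(384,162,410,188),lambda h:(h[...,0]<12)&(h[...,1]>150)),('tin',(415,172,442,200),lambda h:(h[...,1]<40)&(h[...,2]>150))]:
    print(n,cen(a0,*box,f),cen(a1,*box,f))
print(arm.get_state()['position'],arm.get_state()['wrist_force'],arm.get_state()['time'])
```

```text
blue (np.float64(399.04), np.float64(233.93), 126) (np.float64(396.54), np.float64(232.45), 126)
clay (np.float64(396.26), np.float64(174.93), 284) (np.float64(396.22), np.float64(175.03), 284)
tin (np.float64(428.26), np.float64(184.21), 240) (np.float64(nan), np.float64(nan), 0)
[ 392.98403712 -399.56259755  232.07615569] [-0.76774204  0.20389241  0.35290144] 15.9167<stdin>:11: RuntimeWarning: Mean of empty slice.
  ret = ret.dtype.type(ret / rcount)
```

View pics/c5.png

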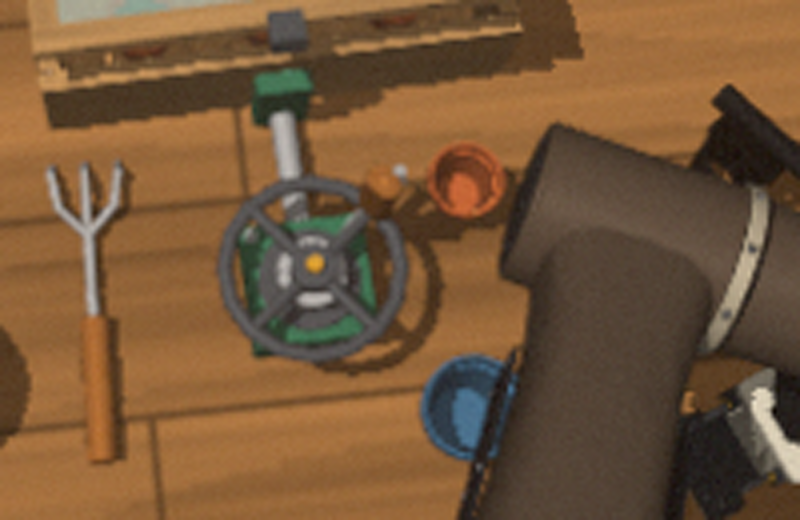

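The handle top is at c5 (384,181), against (380,177) at the start. That is about 5 mm, or 0.06 rad, short of the full turn and well inside ±0.2 rad. The vent is lifted and the bench items are where they stood; the arm only hides the tin and part of the blue pot. Handing in.

```bash
python3 -c "
from h import *
for u,v in((380,177),(384,181)):
    d=onz('top',(280+u/4-.375,130+v/4-.375),190)-[578.5,-91,0];print(np.arctan2(d[1],d[0]))
print(arm.close_job())"
```

```text
-0.8204141929607761
-0.8822966745053499
the job is handed in; nothing more can be done
None
```

The job is handed in: the wheel was pushed round by the back of the handle to about 6.22 rad (target 6.283 ± 0.2, measured from the top camera), the vent stands open with its edge height not measured, and the hand is clear; the tin was hidden by the arm in the last picture, so I didn't re-check it.

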